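# Fit the feed wheel on the label dispenser

## Task

Get the parcel-label dispenser ready: swing its sprung advance lever all the way to its stop and let it spring back to clear the last label. Then take the toothed feed wheel (the one with the flat bar grip, not the plain one with the round knob) by its bar, turn it until its splines mesh with the dispenser's spindle, slide it on and press it fully home against the sprung collar. Finish while still holding the wheel pressed home, so that a colleague can put in the lock screw from below; leave the other things on the counter alone.

Things in the scene. Friction and masses are not known exactly. Their poses are not given: they have to be found in the camera images.
- dispenser: Label dispenser: grey plastic housing fixed to the counter, 160 (x) x 240 (y) x 60 mm high; its flat top is the deck. Origin at the centre of its underside, z up. On the deck: the spindle at (0, -60) mm, the advance lever on the +y half, and a label roll half sunk along the +x edge beyond the spindle, its top 13 mm above the deck.
- lever_pivot (a point): Point on the deck under the vertical hinge axis of the advance lever, at (30, 50, 60) mm in the dispenser's frame; axes as the dispenser's.
- lever_post (a point): Top centre of the black upright post of the advance lever, 52 mm above the deck and 70 mm from the hinge axis. The post is 12 mm in diameter, 38 mm long, above the lever's steel arm (8 to 14 mm above the deck). At rest it lies on the dispenser's -x side of the pivot.
- lever (a joint): Angle of the advance lever: 0 at rest, 1.0 at its stop. It grows as the lever turns clockwise seen from above, so that the post goes from the dispenser's -x side of the pivot towards its +y side. A spring returns it: about 1 N at the post at rest, 4 N at the stop.
- spindle: Upright steel spindle with six splines, fixed on the deck (does not turn; its yaw differs each time). Origin at the centre of its underside, on the deck; z up. Dark flange 68 mm in diameter, 6 mm thick: its top is the wheel's seat. Six teeth 4.6 mm wide, reaching to 15 mm radius, from 6 to 24 mm height, at 0, 60, 120.. degrees from its x axis.
- spindle_nose (a point): Tip of the spindle, 34 mm above its origin. The smooth nose above the teeth has 10 mm radius and tapers over its last 6 mm to 5 mm radius; it centres the wheel before the teeth meet.
- collar (a joint): Sprung brass collar round the foot of the spindle: a ring of 17 to 24 mm radius, its top 6 mm above the flange at 0. The value is how far it is pressed down (m), about 0.006 when the wheel is home on the flange. About 4 N starts it, 8.5 N holds it at home; the wheel's weight alone does not press it.
- wheel: Black toothed feed wheel, bore down on the counter, about 140 g, 62 mm in diameter, 34 mm high plus grip. Origin at the centre of its underside, z up. Bore open below, 30 mm deep, 33 mm wide; along it six ribs 4.6 mm wide, in to 11.3 mm radius, at 30, 90, 150.. degrees from x. Unmeshed it rests on the teeth, its underside 24 mm above the deck; meshed it slides to the collar (12 mm); home is 6 mm.
- wheel_grip (a point): Top centre of the feed wheel's bare-metal bar grip, 62 mm above its underside. The bar is 46 mm long along the wheel's x axis, 14 mm thick along y, 28 mm high. The wheel meshes when the bar lies in line with two teeth that face each other across the spindle (same yaw modulo 60 degrees), with about 6 degrees of play.
- idler: Bystander: plain black wheel without teeth, 57 mm in diameter, 34 mm high, with a round knob of 26 mm diameter on top, to 62 mm height. It may stand where the feed wheel would. Origin at the centre of its underside.
- stamp: Bystander: dark wooden hand stamp, 38 mm in diameter at the foot, 70 mm high, origin at the centre of its underside.
- tape: Bystander: roll of clear packing tape lying flat, 96 mm in diameter, 48 mm high, origin at the centre of its underside.
- parcel: Bystander: cardboard parcel 120 x 90 x 70 mm high, origin at the centre of its underside.

How it is judged:
By the outcome, as a careful person would: the job done as asked, in the order asked, and still so for the second after the job is handed in, while the arm keeps its last pose, push and grip.
It also fails if it takes over 54 s, if anything falls off the work surface, if the arm or the gripper's body presses on something with over 40 N, if the wrist force passes 120 N, or if a joint passes its speed limit or range.

## Robot

A 7-joint arm with a two-finger parallel gripper is mounted at the origin on the work surface. World frame = base frame: x ahead of the robot, y to its left, z up, the work surface at z = 0. Lengths are in mm, angles in rad, forces in N, time in s.
With the tool pointing down it reaches from about 375 to 925 mm from the base axis. Payload 3.1 kg.
Tool frame: the origin (TCP) lies between the finger pads; the fingertips stand 8 mm ahead of it and the grasp point (between the pads) lies 11 mm behind it; z points along the fingers, y is the line along which they close (so a half turn about z gives the same grasp; the last joint's range is limited). The gripper opens to 85 mm and grips with 20 to 120 N. Pads are 22 mm wide; open, the fingers measure 114 mm over their backs; the gripper's body (76 mm by 85 mm) begins 54 mm behind the grasp point. The pads swing forward as they close: fully open they stand 13 mm farther back than shut.
Start: joints at [-1.418, 0.383, 0.044, 1.598, -0.018, 1.161, -0.05], TCP at [161.293, 629.673, 239.269] pointing down, gripper open.
Joint ranges: [-2.61, 2.61], [-0.41, 2.15], [-1.48, 1.57], [0, 2.5], [-1.57, 4.71], [0.05, 1.97], [-2.85, 2.85]. Speed limits (rad/s): [2.79, 2.79, 3.14, 3.14, 3.14, 3.14, 3.14].

## Interface

Orientations are given as a unit quaternion [x, y, z, w].
In Python, from plant import * gives the robot as it stands.
- The arm moves only by the tool jog_arm, never from a script. Its argument "commands" is a list of rows, each a list of 7 numbers: the shift along the tool's x, y, z in cm, then the turn, a rotation vector about the tool's x, y, z in units of 6 degrees (1.0 is 6 degrees), then the opening, from 0 (shut) to 1 (fully open). A call has 1 to 10 rows; each row shifts and turns the commanded pose from where the row before left it, along the tool's axes as they then stand; what a row does not reach is not made up. A row lasts 1/12 s, in which the tool goes at most 41.7 mm and 7.16 degrees, less where a joint would pass 70% of its speed; a pose out of reach is approached as far as the arm can. A call with a gripper value outside its range is refused whole. The fingers move at their own pace and stop on an object; the grip force is fixed at half the most. Time passes only in rows, so rows that do not move let the fingers close. It gives the time, the measured TCP pose, the force, the opening and the grip force at its end, in the units of the state.
- get_obs(): the state, without advancing time (a new reading comes with each control period).
- camera(name): name is "side" or "top" or "wrist"; returns a dict with "color" (420x560x3 uint8, red, green, blue), "camera_matrix" (3x3 intrinsics, pixels), "R" (3x3) and "t" (3): a world point X has camera coordinates R X + t. Camera axes: x right, y down, z forward; pixel columns grow to the right and rows downward; lengths in mm; the calibration is good to about 2 mm. A picture is of the moment at which its call begins. There is no depth.
- job_done(): hands the job in; it is judged then, once.
The state is a dict: "time_s": time; "joints": joint angles; "qd": joint speeds; "effort": joint torques, N m; "tcp_pos": TCP position; "orientation": TCP orientation; "ft_force": force on the tool from outside, world axes, zero at the start; "ft_torque": the same for the moment, N m; "opening": finger opening in mm; "grip_force": force on a finger pad.
Only numpy, scipy, OpenCV 4.12 (cv2) and the standard library are available. Lean on these libraries where they do the work, as an engineer would, in place of code of your own. Each camera call takes 0.05 s, during which the arm holds its last target. There are 200 camera calls.

## Working session

There is one attempt and no reset: what is moved stays moved. The work goes in short steps, Python scripts to look and compute and a tool call to move; the robot and the scene stay as the last step left them, time stands still between calls to the robot, and variables do not carry over. Pictures are saved under pics/ and viewed, at most 10 in all, crops included, and the job is handed in when it is done.

Besides the shell and the picture viewer there is one more tool, called after "Request:" by a JSON object that holds its "api" and its "payload". jog_arm: Moves the arm, as the interface text tells. Its arguments: {"type":"object","properties":{"commands":{"type":"array"}},"required":["commands"]}

```bash
ls; mkdir -p pics
python3 - <<'E'
from plant import *
import cv2,pickle,numpy as np
o=get_obs();print(o)
d={}
for n in("top","side","wrist"):
    c=camera(n);d[n]=c;cv2.imwrite(f"pics/{n}0.png",c["color"][:,:,::-1])
    print(n,c["camera_matrix"].tolist(),np.round(c["R"],3).tolist(),np.round(c["t"],1).tolist())
pickle.dump(d,open("c0.pkl","wb"))
E
```

```text
pics
{'time_s': 0.0, 'joints': array([-1.41779063,  0.38384913,  0.0438194 ,  1.59961392, -0.01793546,
        1.16117221, -0.04992066]), 'qd': array([ 0.00084656,  0.00208284,  0.00072005,  0.0001652 , -0.00157639,
       -0.00058976,  0.00017818]), 'effort': array([-1.36984991e-04, -4.33447766e+01,  1.02442592e+00, -2.49513727e+01,
        1.05712676e-02,  1.11178288e-02,  2.99167688e-06]), 'tcp_pos': array([161.07491427, 628.76127176, 237.85924508]), 'orientation': array([ 1.25045654e-01,  9.92150104e-01, -1.32039837e-03, -1.13369198e-04]), 'ft_force': array([ 0.47377875,  0.06701781, -0.21223538]), 'ft_torque': array([-0.081397  , -0.0054957 ,  0.01369801]), 'grip_force': 0.0, 'opening': 85.36404624932341}
top [[507.3597906878101, 0.0, 285.65588338915944], [0.0, 507.3597906878101, 200.03661983347996], [0.0, 0.0, 1.0]] [[0.028, -0.999, -0.016], [-0.99, -0.025, -0.135], [0.135, 0.019, -0.991]] [59.8, 576.1, 1375.4]
side [[422.5643466170868, 0.0, 282.8897817265407], [0.0, 422.5643466170868, 219.18912159813797], [0.0, 0.0, 1.0]] [[0.976, -0.219, -0.004], [-0.154, -0.67, -0.726], [0.156, 0.709, -0.688]] [-556.0, 187.3, 1005.6]
wrist [[370.7452530222771, 0.0, 280.97972124587255], [0.0, 370.7452530222771, 206.1594903233896], [0.0, 0.0, 1.0]] [[0.247, 0.969, -0.001], [0.934, -0.238, 0.266], [0.257, -0.067, -0.964]] [-648.6, -34.1, 379.2]
```

View pics/top0.png

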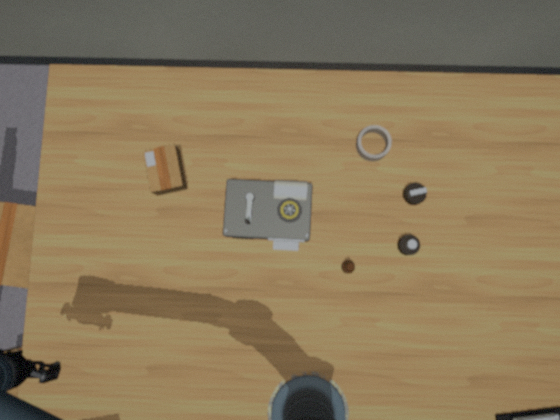

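View pics/side0.png

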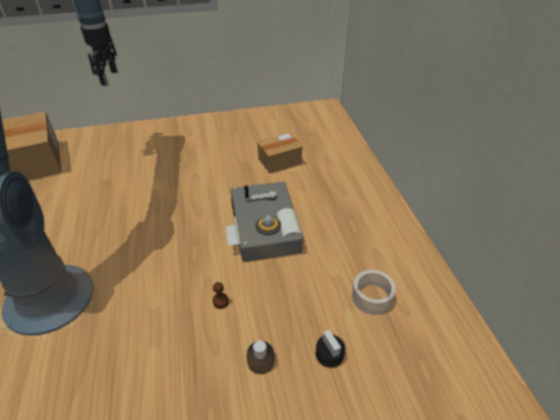

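The top view shows the dispenser at about (223–312, 179–240), the spindle at (289,210), the post at (248,221), the toothed wheel with its bar at (416,193) and the idler at (409,244). The side view shows the spindle at (268,222), the post at (247,190) and the bar at (331,341). I'll enlarge these.

```bash
cat > h.py <<'E'
import cv2,numpy as np,pickle
def crop(img,x0,y0,w,h,s): # rgb -> bgr enlarged with tick labels
    c=cv2.resize(img[y0:y0+h,x0:x0+w,::-1],None,fx=s,fy=s,interpolation=cv2.INTER_CUBIC)
    for x in range(-(-x0//10)*10,x0+w,10):
        cv2.line(c,(int((x+.5-x0)*s),0),(int((x+.5-x0)*s),6),(0,0,255),1); 
        if x%20==0: cv2.putText(c,str(x),(int((x+.5-x0)*s)-8,16),0,.35,(0,0,255),1)
    for y in range(-(-y0//10)*10,y0+h,10):
        cv2.line(c,(0,int((y+.5-y0)*s)),(6,int((y+.5-y0)*s)),(0,0,255),1); cv2.putText(c,str(y),(8,int((y+.5-y0)*s)+4),0,.35,(0,0,255),1)
    return c
def ray(c,p):
    K=c["camera_matrix"];R=np.array(c["R"]);t=np.array(c["t"])
    d=R.T@np.linalg.solve(K,[p[0],p[1],1.]);return -R.T@t,d/np.linalg.norm(d)
def atz(c,p,z):
    o,d=ray(c,p);return o+d*(z-o[2])/d[2]
def tri(*cp):
    A=np.zeros((3,3));b=np.zeros(3);rs=[ray(*x) for x in cp]
    for o,d in rs: P=np.eye(3)-np.outer(d,d);A+=P;b+=P@o
    X=np.linalg.solve(A,b);return X,[round(float(np.linalg.norm((np.eye(3)-np.outer(d,d))@(X-o))),1) for o,d in rs]
def proj(c,X):
    q=np.array(c["R"])@X+np.array(c["t"]);q=np.array(c["camera_matrix"])@q;return q[:2]/q[2]
E
python3 - <<'E'
from h import *
d=pickle.load(open("c0.pkl","rb"))
a=crop(d["top"]["color"],215,170,110,80,5);b=crop(d["top"]["color"],395,175,45,80,5)
cv2.imwrite("pics/topc.png",np.hstack([a,b]))
a=crop(d["side"]["color"],220,170,90,100,6);b=crop(d["side"]["color"],310,320,42,50,6)
b=cv2.copyMakeBorder(b,0,300,0,0,cv2.BORDER_CONSTANT)
cv2.imwrite("pics/sidec.png",np.hstack([a,b]))
E
```

```text
(no output)
```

View pics/topc.png

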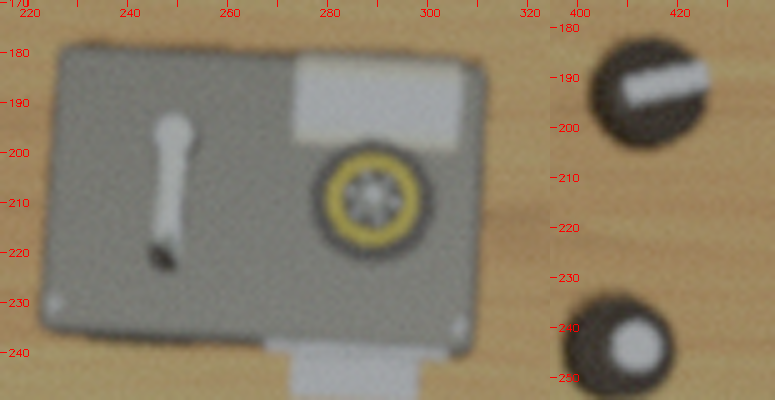

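View pics/sidec.png

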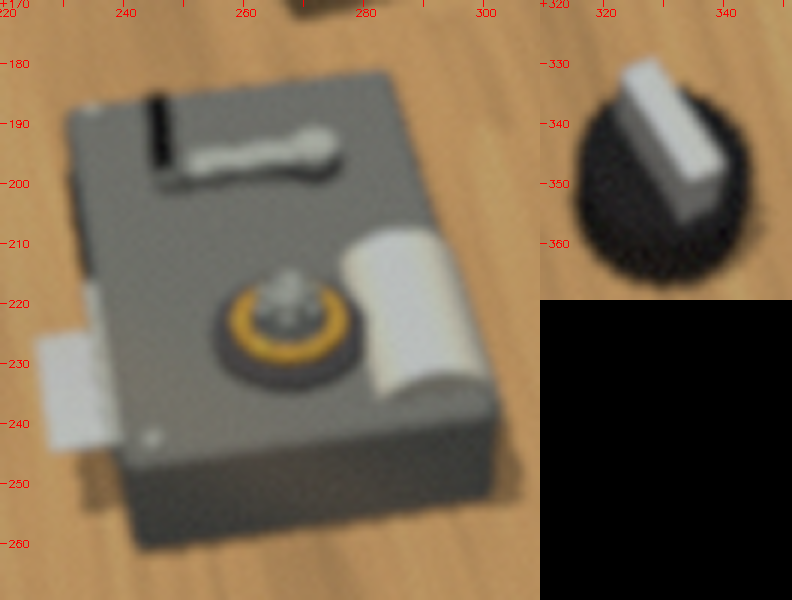

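The crops show: in top, deck corners (226.9,178.5) (311.7,181.9) (308.5,240.5) (222.9,235.5), pivot (249.3,196.1), post top about (246.5,220.7), collar centre (288.7,209.5), bar centre (417.9,191.3). In side, post top (245.7,185.7), pivot (272.5,192.5), nose (267.7,215), bar centre (331.7,339.5).

Run:
```python
from h import *
np.set_printoptions(precision=1,suppress=True)
d=pickle.load(open("c0.pkl","rb"));T,S=d["top"],d["side"]
for n,a,b in [("grip",(417.9,191.3),(331.7,339.5)),("post",(246.5,220.7),(245.7,185.7)),("pivot",(249.3,196.1),(272.5,192.5)),("nose",(289.1,208.5),(267.7,215)),("collar",(288.7,209.5),(267.7,223.2))]:
    print(n,*tri((T,a),(S,b)))
C=np.array([atz(T,p,60) for p in [(226.9,178.5),(311.7,181.9),(308.5,240.5),(222.9,235.5)]]);print(C,C.mean(0))
v=(C[0]-C[1])+(C[3]-C[2]);u=(C[0]-C[3])+(C[1]-C[2])
print("yaw",np.degrees([np.arctan2(-v[0],v[1]),np.arctan2(u[1],u[0])]))
e=[atz(T,((x-550)/5+394.5,y/5+169.5+5),62) for x,y in [(625,93),(708,75)]];print("bar top ends",e,np.degrees(np.arctan2(*(e[1]-e[0])[1::-1])))
e=[atz(S,((x-540)/6+309.5,y/6+319.5),62) for x,y in [(639,70),(706,170)]];print("bar side",e,np.degrees(np.arctan2(*(e[1]-e[0])[1::-1])))
```

```text
grip [ 605.9 -287.7   59.6] [0.9, 0.9]
post [507.3 175.2 112.1] [0.4, 0.4]
pivot [578.8 173.5  76.3] [1.1, 1.1]
nose [544.6  64.1  97.8] [0.7, 0.7]
collar [544.7  65.5  67.8] [0.0, 0.0]
[[627.6 239.   60. ]
 [623.9   4.2  60. ]
 [462.2   9.6  60. ]
 [469.6 243.1  60. ]] [545.9 124.   60. ]
yaw [-1.4 -1.7]
bar top ends [array([ 599.1, -264. ,   62. ]), array([ 610.2, -309.3,   62. ])] -76.2214573507111
bar side [array([ 600.5, -268.1,   62. ]), array([ 611.2, -309.1,   62. ])] -75.42994588620903
```

Every point agrees with the sizes given: dispenser centre (546,124), yaw −1.5°, spindle (544.5,64.5), post (507,175,112), bar (605.5,−287.5) at yaw about −76°. The first move is to the lever, with the fingers shut.

Request:
{"api": "jog_arm", "payload": {"commands": [[-2.2, -1.9, 0, 0, 0, 0, 0], [-2.2, -1.9, 0, 0, 0, 0, 0], [-2.2, -1.9, 0, 0, 0, 0, 0], [-2.2, -1.9, 0, 0, 0, 0, 0], [-2.2, -1.9, 0, 0, 0, 0, 0], [-2.2, -1.9, 0, 0, 0, 0, 0], [-2.2, -1.9, 0, 0, 0, 0, 0], [-2.2, -1.9, 0, 0, 0, 0, 0], [-2.2, -1.9, 0, 0, 0, 0, 0], [-2.2, -1.9, 0, 0, 0, 0, 0]]}}

```text
time_s: 0.98
tcp_pos: [327.7, 389.5, 239.0]
orientation: [0.125, 0.992, -0.0, -0.0]
ft_force: [0.5, 0.3, -0.4]
opening: 0.0
grip_force: 0.0
```

```bash
cat > go.py <<'E'
import sys,numpy as np
from plant import *
from scipy.spatial.transform import Rotation as Ro
def rem(x,y,z,yaw=None):
    o=get_obs();R=Ro.from_quat(o["orientation"]);M=R.as_matrix()
    cy=np.degrees(np.arctan2(M[1,1],M[0,1]))  # heading of tool y axis
    print("t %.2f tcp %s yhead %.1f tilt %.1f F %s open %.1f grip %.1f j7 %.2f"%(o["time_s"],np.round(o["tcp_pos"],1),cy,np.degrees(np.arccos(-M[2,2])),np.round(o["ft_force"],1),o["opening"],o["grip_force"],o["joints"][6]))
    if yaw is None: yaw=cy
    dy=(yaw-cy+180)%360-180
    Rt=np.array([[np.sin(np.radians(yaw)),np.cos(np.radians(yaw)),0],[-np.cos(np.radians(yaw)),np.sin(np.radians(yaw)),0],[0,0,-1]])
    rv=Ro.from_matrix(M.T@Rt).as_rotvec(degrees=True)/6
    d=np.array([x,y,z])-o["tcp_pos"]
    print("shift now-axes cm",np.round(M.T@d/10,2),"target-axes cm",np.round(Rt.T@d/10,2),"turn units",np.round(rv,2),"dyaw",round(dy,1))
if __name__=="__main__": rem(*map(float,sys.argv[1:]))
E
python3 go.py 492 148.5 140 60
```

```text
t 0.98 tcp [327.7 389.5 239. ] yhead 75.6 tilt 0.0 F [ 0.5  0.3 -0.4] open 0.0 grip 0.0 j7 0.39Traceback (most recent call last):
  File "go.py", line 14, in <module>
    if __name__=="__main__": rem(*map(float,sys.argv[1:]))
                             ~~~^^^^^^^^^^^^^^^^^^^^^^^^^^
  File "go.py", line 11, in rem
    rv=Ro.from_matrix(M.T@Rt).as_rotvec(degrees=True)/6
       ~~~~~~~~~~~~~~^^^^^^^^
  File "scipy/spatial/transform/_rotation.pyx", line 1143, in scipy.spatial.transform._rotation.Rotation.from_matrix
ValueError: Non-positive determinant (left-handed or null coordinate frame) in rotation matrix 0: [[-9.63003699e-01 -2.69488029e-01 -2.77894394e-04]
 [-2.69488137e-01  9.63003589e-01  4.80270403e-04]
 [-1.38186174e-04 -5.37391418e-04  9.99999846e-01]].
```

```bash
sed -i 's/\[\[np.sin(np.radians(yaw))/[[-np.sin(np.radians(yaw))/; s/\[-np.cos(np.radians(yaw)),np.sin/[np.cos(np.radians(yaw)),np.sin/' go.py; python3 go.py 492 148.5 140 60
```

```text
t 0.98 tcp [327.7 389.5 239. ] yhead 75.6 tilt 0.0 F [ 0.5  0.3 -0.4] open 0.0 grip 0.0 j7 0.39
shift now-axes cm [-21.9  -19.26   9.9 ] target-axes cm [-26.28 -12.65   9.9 ] turn units [-0.   -0.    2.61] dyaw -15.6
```

Request:
{"api": "jog_arm", "payload": {"commands": [[-2.45, -2.14, 0, 0, 0, 0, 0], [-2.45, -2.14, 0, 0, 0, 0, 0], [-2.43, -2.14, 0.8, 0, 0, 0, 0], [-2.43, -2.14, 1.3, 0, 0, 0, 0], [-2.43, -2.14, 1.3, 0, 0, 0, 0], [-2.43, -2.14, 1.3, 0, 0, 0, 0], [-2.43, -2.14, 1.3, 0, 0, 0, 0], [-2.43, -2.14, 1.3, 0, 0, 0, 0], [-2.43, -2.14, 1.3, 0, 0, 1.0, 0], [0, 0, 1.3, 0, 0, 1.0, 0]]}}

```text
time_s: 1.82
tcp_pos: [495.6, 142.1, 140.3]
orientation: [0.236, 0.972, -0.001, 0.002]
ft_force: [0.5, -0.5, 0.8]
opening: 0.2
grip_force: 0.0
```

```bash
python3 go.py 492 148.5 94 60
python3 - <<'E'
from h import *
from plant import *
c=camera("side");w=camera("wrist");pickle.dump((c,w),open("c1.pkl","wb"))
W=cv2.resize(w["color"][:,:,::-1],None,fx=.8,fy=.8);a=crop(c["color"],210,150,80,84,4)
cv2.imwrite("pics/l1.png",np.hstack([W,a]))
E
```

```text
t 1.82 tcp [495.6 142.1 140.3] yhead 62.7 tilt 0.3 F [ 0.5 -0.5  0.8] open 0.2 grip 0.0 j7 0.86
shift now-axes cm [0.64 0.41 4.62] target-axes cm [0.63 0.37 4.63] turn units [-0.01  0.05  0.46] dyaw -2.7
```

View pics/l1.png

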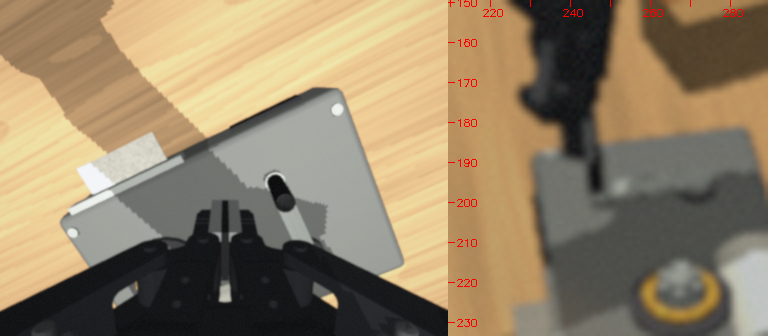

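The wrist view shows the shut fingers at about (225,225), with the post top at about (286,203) to their +y side. They are clear of it, so I can go down.

Request:
{"api": "jog_arm", "payload": {"commands": [[0.3, 0, 1.5, 0, 0, 0.4, 0], [0.3, 0, 1.5, 0, 0, 0, 0], [0, 0, 1.6, 0, 0, 0, 0], [0, 0.3, 0, 0, 0, 0, 0]]}}

```text
time_s: 2.25
tcp_pos: [484.3, 156.2, 91.9]
orientation: [0.246, 0.969, -0.002, -0.003]
ft_force: [-1.1, -1.2, -1.1]
opening: 0.1
grip_force: 0.0
```

```bash
python3 go.py 497 157 94 60
python3 - <<'E'
from h import *
w=pickle.load(open("c1.pkl","rb"))[1]
print(proj(w,np.array([507.2,175,112]))*.8)
# lever path, tool-axes displacements (tool y head 60)
n=np.radians(60);y=np.array([np.cos(n),np.sin(n)]);x=np.array([-np.sin(n),np.cos(n)])
P=np.array([577.2,173.2]);pr=None
for k in range(0,14):
    a=np.radians(178.5)-k*0.1; f=P+70*np.array([np.cos(a),np.sin(a)])-20.5*y
    print(round(k*.1,1),f.round(1),None if pr is None else np.round([(f-pr)@x/10,(f-pr)@y/10],2)); pr=f
E
```

```text
t 2.25 tcp [484.3 156.2  91.9] yhead 61.5 tilt 0.4 F [-1.1 -1.2 -1.1] open 0.1 grip 0.0 j7 0.85
shift now-axes cm [-1.08  0.67 -0.21] target-axes cm [-1.06  0.7  -0.21] turn units [-0.04 -0.04  0.26] dyaw -1.5
[284.07426663 204.547152  ]
0.0 [497.  157.3] None
0.1 [497.5 164.3] [0.3  0.63]
0.2 [498.7 171.1] [0.24 0.66]
0.3 [500.6 177.9] [0.17 0.68]
0.4 [503.2 184.4] [0.1  0.69]
0.5 [506.4 190.6] [0.03 0.7 ]
0.6 [510.2 196.5] [-0.04  0.7 ]
0.7 [514.6 201.9] [-0.11  0.69]
0.8 [519.5 206.9] [-0.17  0.68]
0.9 [524.9 211.4] [-0.24  0.66]
1.0 [530.7 215.3] [-0.31  0.63]
1.1 [536.8 218.6] [-0.37  0.6 ]
1.2 [543.3 221.3] [-0.42  0.56]
1.3 [550.  223.4] [-0.48  0.51]
```

Request:
{"api": "jog_arm", "payload": {"commands": [[-1.0, 0, 0, 0, 0, 0.2, 0], [0, 0.6, 0, 0, 0, 0, 0], [0.3, 0.6, 0, 0, 0, 0, 0], [0.2, 0.65, 0, 0, 0, 0, 0], [0.2, 0.7, 0, 0, 0, 0, 0], [0.1, 0.7, 0, 0, 0, 0, 0], [0, 0.7, 0, 0, 0, 0, 0], [0, 0.7, 0, 0, 0, 0, 0]]}}

```text
time_s: 2.92
tcp_pos: [512.1, 195.8, 94.1]
orientation: [0.258, 0.966, -0.0, -0.001]
ft_force: [-3.5, -1.7, 1.4]
opening: -0.0
grip_force: 1.6
```

```bash
python3 go.py 530.7 215.3 92 60
```

```text
t 2.92 tcp [512.1 195.8  94.1] yhead 60.1 tilt 0.1 F [-3.5 -1.7  1.4] open -0.0 grip 1.6 j7 0.79
shift now-axes cm [-0.64  2.62  0.2 ] target-axes cm [-0.64  2.62  0.21] turn units [-0.01 -0.02  0.01] dyaw -0.1
```

Request:
{"api": "jog_arm", "payload": {"commands": [[-0.1, 0.7, 0, 0, 0, 0, 0], [-0.2, 0.7, 0, 0, 0, 0, 0], [-0.2, 0.6, 0, 0, 0, 0, 0], [-0.2, 0.4, 0, 0, 0, 0, 0], [-0.1, 0.2, 0, 0, 0, 0, 0], [0, 0, 0, 0, 0, 0, 0]]}}

```text
time_s: 3.42
tcp_pos: [532.8, 213.5, 93.7]
orientation: [0.258, 0.966, -0.0, -0.0]
ft_force: [-4.4, -1.7, -0.7]
opening: 0.2
grip_force: 1.7
```

```bash
python3 go.py 530.7 215.3 92 60
```

```text
t 3.42 tcp [532.8 213.5  93.7] yhead 60.0 tilt 0.1 F [-4.4 -1.7 -0.7] open 0.2 grip 1.7 j7 0.78
shift now-axes cm [0.27 0.05 0.17] target-axes cm [0.27 0.05 0.17] turn units [-0.01 -0.    0.01] dyaw -0.0
```

Request:
{"api": "jog_arm", "payload": {"commands": [[-0.2, 0.3, 0, 0, 0, 0, 0], [0, 0, 0, 0, 0, 0, 0]]}}

```text
time_s: 3.58
tcp_pos: [536.0, 214.5, 93.8]
orientation: [0.259, 0.966, -0.001, -0.0]
ft_force: [-3.9, -2.0, -0.6]
opening: -0.1
grip_force: 1.7
```

Request:
{"api": "jog_arm", "payload": {"commands": [[-0.1, 0.3, 0, 0, 0, 0, 0], [0, 0, 0, 0, 0, 0, 0]]}}

```text
time_s: 3.75
tcp_pos: [536.3, 214.8, 93.7]
orientation: [0.259, 0.966, -0.002, -0.002]
ft_force: [-6.7, -4.7, 3.6]
opening: 0.1
grip_force: 3.8
```

Request:
{"api": "jog_arm", "payload": {"commands": [[-0.1, 0.2, 0, 0, 0, 0, 0], [0, 0, 0, 0, 0, 0, 0]]}}

```text
time_s: 3.92
tcp_pos: [536.6, 215.0, 93.6]
orientation: [0.259, 0.966, -0.004, -0.004]
ft_force: [-11.2, -5.9, 5.8]
opening: -0.2
grip_force: 5.4
```

The lever is at its stop: motion has ended while the force rises to 13 N. Retreat so that it springs back, then look at the lever and spindle.

Request:
{"api": "jog_arm", "payload": {"commands": [[0.2, -2.2, 0, 0, 0, 0, 0], [0.2, -2.2, 0, 0, 0, 0, 0], [0.2, -2.2, 0, 0, 0, 0, 0], [0.2, -2.2, 0, 0, 0, 0, 0], [0, 0, -2.9, 0, 0, 0, 0], [0, 0, -2.9, 0, 0, 0, 0], [-2.9, -1.0, -2.9, 0, 0, 0, 0.5], [-2.9, -1.0, 0, 0, 0, 0, 1], [-2.9, -1.0, 0, 0, 0, 0, 1], [-2.9, -1.0, 0, 0, 0, 0, 1]]}}

```text
time_s: 4.75
tcp_pos: [574.1, 53.7, 183.9]
orientation: [0.258, 0.966, 0.002, 0.004]
ft_force: [0.1, -0.4, 0.3]
opening: 48.0
grip_force: 0.0
```

Request:
{"api": "jog_arm", "payload": {"commands": [[0, 0, 0, 0, 0, 0, 1], [0, 0, 0, 0, 0, 0, 1]]}}

```text
time_s: 4.92
tcp_pos: [573.1, 51.5, 182.6]
orientation: [0.261, 0.965, 0.001, 0.003]
ft_force: [0.0, 0.8, -0.6]
opening: 72.2
grip_force: 0.0
```

```bash
python3 go.py 566 52 180 60
python3 - <<'E'
from h import *
from plant import *
c=camera("side");w=camera("wrist");t=camera("top");pickle.dump((c,w,t),open("c2.pkl","wb"))
p=proj(w,np.array([544.5,64.5,84]));print(p,proj(w,np.array([544.5,64.5,72])),proj(c,np.array([507.2,175,112])))
x,y=int(p[0])-40,int(p[1])-40
a=crop(w["color"],x,y,80,80,7);b=crop(c["color"],222,165,60,80,4)
b=cv2.copyMakeBorder(b,0,240,0,0,cv2.BORDER_CONSTANT)
cv2.imwrite("pics/sp.png",np.hstack([a,b]))
E
```

```text
t 4.92 tcp [573.1  51.5 182.6] yhead 59.7 tilt 0.4 F [ 0.   0.8 -0.6] open 72.2 grip 0.0 j7 1.04
shift now-axes cm [ 0.64 -0.32  0.26] target-axes cm [ 0.64 -0.31  0.26] turn units [ 0.03  0.06 -0.04] dyaw 0.3
[274.8468052  167.85278472] [275.06209301 164.80776965] [245.54048625 185.82822156]
```

View pics/sp.png

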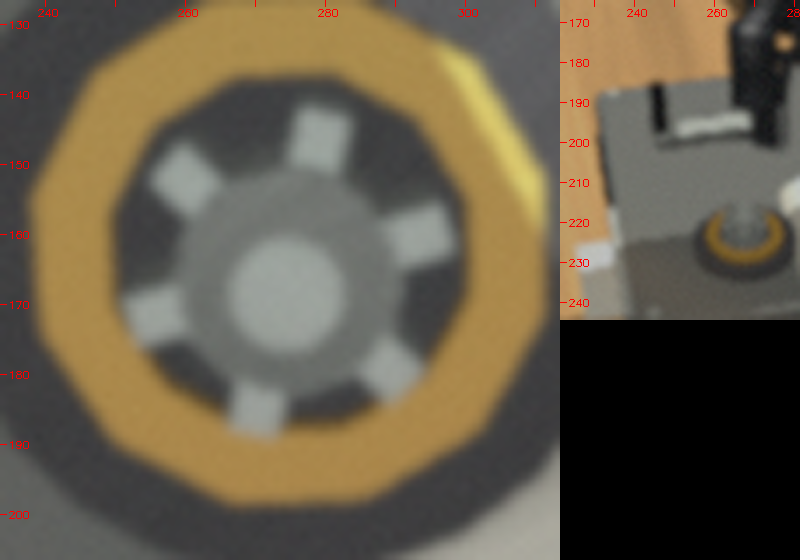

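The side crop shows the post back at rest, about (245.5,186). The wrist crop shows six teeth with outer ends near crop (326,108), (452,232), (408,395), (256,436), (132,328) and (167,163), and the nose tip at (287,294).

Run:
```python
from h import *
w=pickle.load(open("c2.pkl","rb"))[1]
f=lambda x,y,z: atz(w,(x/7+233.5,y/7+126.5),z)[:2]
T=np.array([f(*p,84) for p in [(326,108),(452,232),(408,395),(256,436),(132,328),(167,163)]])
c=T.mean(0);v=T-c;a=np.degrees(np.arctan2(v[:,1],v[:,0]));print(c,np.linalg.norm(v,axis=1).round(1),a.round(1),(a%60).round(1))
print("nose",f(287,294,94),"collar",f(292,255,72))
```

```text
[543.66708976  65.06840538] [15.7 15.2 15.2 15.  15.1 15.2] [ 138.    76.1   14.9  -42.4 -102.6 -163.5] [18.  16.1 14.9 17.6 17.4 16.5]
nose [543.32285103  65.0816054 ] collar [543.46252167  65.22312718]
```

Spindle at (543.6,65.0) with teeth at 16.8° mod 60. The bar at −76° turns +33° to −43.2°, so the tool y heading goes from 14° at the grasp to 46.8°. Now to above the wheel.

Request:
{"api": "jog_arm", "payload": {"commands": [[-1.98, -2.77, 0, 0, 0, 0, 0.5], [-1.98, -2.77, 0, 0, 0, 0, 0.5], [-1.98, -2.77, 0, 0, 0, 0, 0.5], [-1.98, -2.77, 0, 0, 0, 0, 0.5], [-1.98, -2.77, 0, 0, 0, 0, 0.5], [-1.98, -2.77, 0, 0, 0, 0, 0.5], [-1.98, -2.77, 0, 0, 0, 0, 0.5], [-1.98, -2.77, 0, 0, 0, 0, 0.5], [-1.98, -2.77, 0, 0, 0, 0, 0.5], [-1.98, -2.77, 0, 0, 0, 0, 0.5]]}}

```text
time_s: 5.9
tcp_pos: [603.8, -284.1, 180.8]
orientation: [0.257, 0.966, 0.001, 0.0]
ft_force: [0.6, -0.6, 0.4]
opening: 42.8
grip_force: 0.0
```

Request:
{"api": "jog_arm", "payload": {"commands": [[0, 0, 0, 0, 0, 1, 0.5], [0, 0, 0, 0, 0, 1, 0.5], [0, 0, 0, 0, 0, 1, 0.5], [0, 0, 0, 0, 0, 1, 0.5], [0, 0, 0, 0, 0, 1, 0.5], [0, 0, 0, 0, 0, 1, 0.5], [0, 0, 0, 0, 0, 1, 0.5], [0, 0, 0, 0, 0, 0.6, 0.5], [0, 0, 0, 0, 0, 0, 0.5]]}}

```text
time_s: 6.65
tcp_pos: [603.8, -282.5, 180.4]
orientation: [0.612, 0.791, 0.0, -0.0]
ft_force: [0.2, 0.0, -0.3]
opening: 42.6
grip_force: 0.0
```

```bash
python3 go.py 605.7 -287.7 150 14
```

```text
t 6.65 tcp [ 603.8 -282.5  180.4] yhead 14.6 tilt 0.1 F [ 0.2  0.  -0.3] open 42.6 grip 0.0 j7 0.96
shift now-axes cm [-0.56  0.06  3.04] target-axes cm [-0.55  0.06  3.04] turn units [ 0.   -0.01  0.09] dyaw -0.6
```

Run:
```python
from h import *
from plant import *
w=camera("wrist");pickle.dump(w,open("c3.pkl","wb"))
p=proj(w,np.array([605.7,-287.7,62]));print(p)
x,y=int(p[0])-65,int(p[1])-50;print(x,y)
cv2.imwrite("pics/wh.png",crop(w["color"],x,y,130,100,6))
```

```text
[283.38837882 210.57699588]
218 160
```

View pics/wh.png

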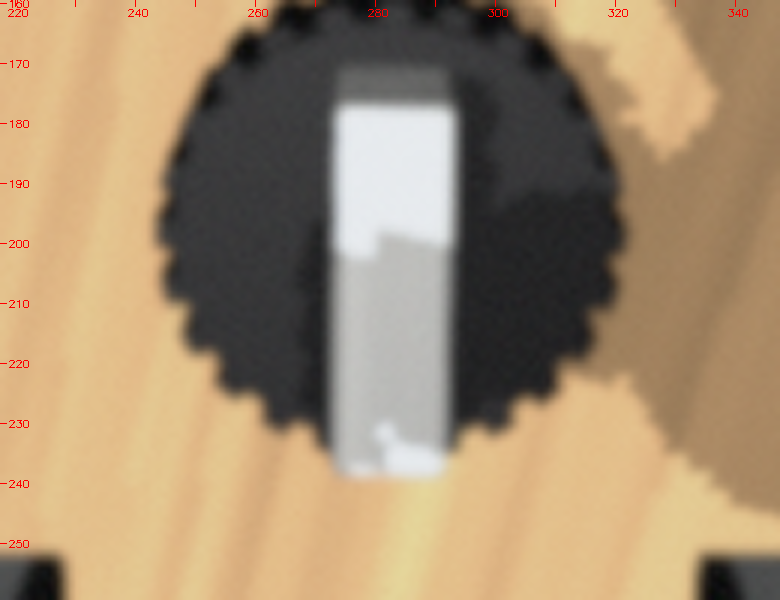

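The bar's top corners are at crop (335,104), (458,106), (330,476) and (443,478).

```bash
python3 - <<'E'
from h import *
np.set_printoptions(precision=1,suppress=True)
w=pickle.load(open("c3.pkl","rb"));d=pickle.load(open("c0.pkl","rb"))
P=[(x/6+217.5,y/6+159.5) for x,y in [(335,104),(458,106),(443,478),(330,476)]]
C=np.array([atz(w,p,62)[:2] for p in P]);m=C.mean(0);print(C,m)
l=C[0]+C[1]-C[2]-C[3];print("yaw",np.degrees(np.arctan2(l[1],l[0])),np.linalg.norm(l)/2,np.linalg.norm(C[0]-C[1]))
pc=proj(w,np.array([*m,62.]))
print(tri((w,pc),(d["side"],(331.7,339.5)),(d["top"],(417.9,191.3))))
E
python3 go.py 605.7 -287.7 45 14
```

```text
[[ 592.7 -265.8]
 [ 606.6 -262.5]
 [ 616.8 -307.2]
 [ 603.5 -310.4]] [ 604.9 -286.5]
yaw 103.20416720889342 45.890970793048126 14.276884157160842
(array([ 605.7, -287.5,   59.4]), [0.6, 1.2, 0.6])
t 6.70 tcp [ 603.7 -282.8  180.5] yhead 14.7 tilt 0.1 F [ 0.3 -0.4  0.7] open 42.6 grip 0.0 j7 0.96
shift now-axes cm [-0.54  0.07 13.55] target-axes cm [-0.53  0.08 13.55] turn units [ 0.   -0.01  0.11] dyaw -0.7
```

The bar is at (605,−286.8), yaw 103.2°, and measures 45.9 × 14.3 mm, as it should. Descend to TCP z 45 and grip.

Request:
{"api": "jog_arm", "payload": {"commands": [[-0.4, 0.05, 2.5, 0, 0, 0.25, 0.5], [0, 0, 2.5, 0, 0, 0, 0.5], [0, 0, 2.5, 0, 0, 0, 0.5], [0, 0, 2.5, 0, 0, 0, 0.5], [0, 0, 2.0, 0, 0, 0, 0.5], [0, 0, 1.3, 0, 0, 0, 0.5], [0, 0, 0.2, 0, 0, 0, 0.5], [0, 0, 0, 0, 0, 0, 0.5]]}}

```text
time_s: 7.37
tcp_pos: [604.1, -287.9, 45.2]
orientation: [0.622, 0.783, -0.0, -0.001]
ft_force: [0.3, 0.2, 0.2]
opening: 42.4
grip_force: 0.0
```

```bash
python3 go.py 605 -286.8 45 13.2
```

```text
t 7.37 tcp [ 604.1 -287.9   45.2] yhead 13.0 tilt 0.1 F [0.3 0.2 0.2] open 42.4 grip 0.0 j7 1.02
shift now-axes cm [0.09 0.11 0.02] target-axes cm [0.09 0.11 0.02] turn units [-0.01 -0.01 -0.03] dyaw 0.2
```

Request:
{"api": "jog_arm", "payload": {"commands": [[0.1, 0.1, 0, 0, 0, 0, 0], [0, 0, 0, 0, 0, 0, 0], [0, 0, 0, 0, 0, 0, 0], [0, 0, 0, 0, 0, 0, 0], [0, 0, 0, 0, 0, 0, 0], [0, 0, 0, 0, 0, 0, 0]]}}

```text
time_s: 7.87
tcp_pos: [606.8, -288.2, 48.0]
orientation: [0.623, 0.782, 0.001, 0.002]
ft_force: [0.4, 0.6, 5.6]
opening: 13.2
grip_force: 61.5
```

Request:
{"api": "jog_arm", "payload": {"commands": [[0, 0, -1.0, 0, 0, 0, 0], [0, 0, -2.5, 0, 0, 0, 0], [0, 0, -3.0, 0, 0, 0, 0], [0, 0, -3.0, 0, 0, 0, 0], [0, 0, -3.0, 0, 0, 0, 0], [0, 0, -1.5, 0, 0, 0, 0], [0, 0, 0, 0, 0, 0, 0]]}}

```text
time_s: 8.45
tcp_pos: [606.9, -289.3, 190.4]
orientation: [0.623, 0.782, 0.001, 0.004]
ft_force: [1.1, -0.6, -0.8]
opening: 12.8
grip_force: 60.5
```

```bash
python3 go.py 543.6 65 185 46.8
```

```text
t 8.45 tcp [ 606.9 -289.3  190.4] yhead 12.9 tilt 0.4 F [ 1.1 -0.6 -0.8] open 12.8 grip 60.5 j7 0.93
shift now-axes cm [35.96  1.74  0.39] target-axes cm [28.87 21.49  0.54] turn units [ 0.05  0.06 -5.65] dyaw 33.9
```

Request:
{"api": "jog_arm", "payload": {"commands": [[2.5, 0.1, 0, 0, 0, 0, 0], [3.6, 0.2, 0, 0, 0, 0, 0], [3.8, 0.2, 0, 0, 0, 0, 0], [3.8, 0.2, 0, 0, 0, 0, 0], [3.8, 0.2, 0, 0, 0, 0, 0], [3.8, 0.2, 0, 0, 0, 0, 0], [3.8, 0.2, 0, 0, 0, 0, 0], [3.8, 0.2, 0, 0, 0, 0, 0], [3.8, 0.1, 0, 0, 0, 0, 0], [3.0, 0.1, 0, 0, 0, 0, 0]]}}

```text
time_s: 9.28
tcp_pos: [538.7, 68.0, 183.4]
orientation: [0.622, 0.783, -0.001, -0.002]
ft_force: [-0.0, 0.7, -1.4]
opening: 12.5
grip_force: 60.4
```

Request:
{"api": "jog_arm", "payload": {"commands": [[0, 0, 0, 0, 0, -1, 0], [0, 0, 0, 0, 0, -1, 0], [0, 0, 0, 0, 0, -1, 0], [0, 0, 0, 0, 0, -1, 0], [0, 0, 0, 0, 0, -1, 0], [0, 0, 0, 0, 0, -0.7, 0], [0, 0, 0, 0, 0, 0, 0], [0, 0, 0, 0, 0, 0, 0]]}}

```text
time_s: 9.95
tcp_pos: [540.2, 64.1, 184.1]
orientation: [0.366, 0.931, -0.001, -0.001]
ft_force: [-0.2, 0.2, -1.5]
opening: 12.8
grip_force: 60.4
```

```bash
python3 go.py 543.6 65 185 46.8
python3 - <<'E'
from h import *
from plant import *
w=camera("wrist");s=camera("side");t=camera("top");pickle.dump((w,s,t),open("c4.pkl","wb"))
o=get_obs()["tcp_pos"]
p=proj(w,np.array([o[0],o[1],o[2]+14]));q=proj(s,o);print(p,q)
a=crop(w["color"],int(p[0])-55,int(p[1])-80,110,140,4);b=crop(s["color"],int(q[0])-40,int(q[1])-50,80,140,4)
cv2.imwrite("pics/held.png",np.hstack([a,b]))
E
```

```text
t 9.95 tcp [540.2  64.1 184.1] yhead 47.0 tilt 0.2 F [-0.2  0.2 -1.5] open 12.8 grip 60.4 j7 0.82
shift now-axes cm [-0.19  0.3  -0.09] target-axes cm [-0.19  0.3  -0.09] turn units [-0.03 -0.02  0.04] dyaw -0.2
[285.06788181 300.418055  ] [264.87583824 188.49058505]
```

View pics/held.png

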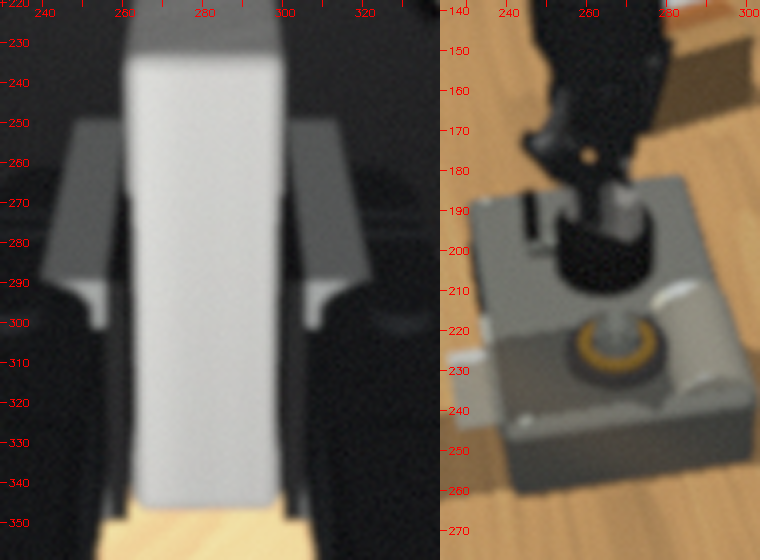

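The wheel hangs level and square in the fingers. The bar's top corners are at crop (127,60), (284,60), (140,507) and (278,505), and the side view shows the wheel above and slightly behind the spindle. Next is the in-hand offset.

Run:
```python
from h import *
np.set_printoptions(precision=1,suppress=True)
w,s,t=pickle.load(open("c4.pkl","rb"))
P=[(x/4+229.5,y/4+219.5) for x,y in [(127,60),(284,60),(278,506),(140,506)]]
for z in(196,198,200):
    C=np.array([atz(w,p,z)[:2] for p in P]);m=C.mean(0)
    l=C[0]+C[1]-C[2]-C[3];print(z,m,"yaw",np.degrees(np.arctan2(l[1],l[0])),np.linalg.norm(l)/2,np.linalg.norm(C[0]-C[1]),np.linalg.norm(C[3]-C[2]))
a=crop(t["color"],255,170,70,70,6);cv2.imwrite("pics/t4.png",a)
```

```text
196 [539.1  64.1] yaw 137.50048170206836 45.662642299452415 13.908215871795298 13.344568782698508
198 [538.3  64.8] yaw 137.50048170206836 44.926642292544706 13.684040343130377 13.129478235554235
200 [537.5  65.6] yaw 137.50048170206838 44.19064228563699 13.459864814465545 12.914387688409809
```

Request:
{"api": "jog_arm", "payload": {"commands": [[-0.2, 0.35, 0.5, 0, 0, 0.1, 0], [0, 0, 1.1, 0, 0, 0, 0], [0, 0, 1.1, 0, 0, 0, 0], [0, 0, 0.5, 0, 0, 0, 0], [0, 0, 0, 0, 0, 0, 0], [0, 0, 0, 0, 0, 0, 0]]}}

```text
time_s: 10.6
tcp_pos: [544.8, 65.2, 152.9]
orientation: [0.37, 0.929, -0.001, -0.001]
ft_force: [0.1, 0.5, -1.3]
opening: 12.7
grip_force: 60.4
```

```bash
python3 go.py 544.2 65.2 115 46.3
```

```text
t 10.60 tcp [544.8  65.2 152.9] yhead 46.5 tilt 0.1 F [ 0.1  0.5 -1.3] open 12.7 grip 60.4 j7 0.84
shift now-axes cm [ 0.04 -0.04  3.79] target-axes cm [ 0.05 -0.04  3.79] turn units [-0.02 -0.01  0.04] dyaw -0.2
```

Request:
{"api": "jog_arm", "payload": {"commands": [[0, 0, 0.6, 0, 0, 0, 0], [0, 0, 0.6, 0, 0, 0, 0], [0, 0, 0.3, 0, 0, 0, 0], [0, 0, 0, 0, 0, 0, 0]]}}

```text
time_s: 10.93
tcp_pos: [544.8, 65.4, 137.9]
orientation: [0.37, 0.929, -0.001, -0.001]
ft_force: [-0.2, 0.6, -0.9]
opening: 12.6
grip_force: 60.4
```

Request:
{"api": "jog_arm", "payload": {"commands": [[0, 0, 0.3, 0, 0, 0, 0], [0, 0, 0.3, 0, 0, 0, 0], [0, 0, 0, 0, 0, 0, 0]]}}

```text
time_s: 11.18
tcp_pos: [545.2, 65.4, 132.4]
orientation: [0.37, 0.929, -0.0, -0.0]
ft_force: [-0.7, 0.1, -1.7]
opening: 12.5
grip_force: 60.4
```

Request:
{"api": "jog_arm", "payload": {"commands": [[0, 0, 0.3, 0, 0, 0, 0], [0, 0, 0.2, 0, 0, 0, 0], [0, 0, 0, 0, 0, 0, 0]]}}

```text
time_s: 11.43
tcp_pos: [545.2, 65.4, 127.4]
orientation: [0.37, 0.929, -0.0, -0.0]
ft_force: [0.1, 0.1, -1.8]
opening: 12.7
grip_force: 60.4
```

Request:
{"api": "jog_arm", "payload": {"commands": [[0, 0, 0.3, 0, 0, 0, 0], [0, 0, 0.2, 0, 0, 0, 0], [0, 0, 0, 0, 0, 0, 0]]}}

```text
time_s: 11.68
tcp_pos: [545.2, 65.4, 122.4]
orientation: [0.37, 0.929, -0.0, -0.0]
ft_force: [0.1, 0.1, -1.0]
opening: 12.7
grip_force: 60.4
```

Request:
{"api": "jog_arm", "payload": {"commands": [[0, 0, 0.2, 0, 0, 0, 0], [0, 0, 0.2, 0, 0, 0, 0], [0, 0, 0, 0, 0, 0, 0]]}}

```text
time_s: 11.93
tcp_pos: [545.8, 65.4, 119.1]
orientation: [0.37, 0.929, 0.0, 0.0]
ft_force: [-1.1, -0.3, 3.4]
opening: 12.8
grip_force: 61.1
```

Request:
{"api": "jog_arm", "payload": {"commands": [[0, 0, 0.2, 0, 0, 0, 0], [0, 0, 0.1, 0, 0, 0, 0], [0, 0, 0, 0, 0, 0, 0]]}}

```text
time_s: 12.18
tcp_pos: [545.9, 65.5, 116.3]
orientation: [0.37, 0.929, 0.0, 0.0]
ft_force: [-0.5, -0.4, 4.2]
opening: 12.9
grip_force: 61.4
```

Meshed, and the collar is being pressed. Continue home.

Request:
{"api": "jog_arm", "payload": {"commands": [[0, 0, 0.2, 0, 0, 0, 0], [0, 0, 0.1, 0, 0, 0, 0], [0, 0, 0, 0, 0, 0, 0]]}}

```text
time_s: 12.43
tcp_pos: [545.9, 65.5, 113.9]
orientation: [0.37, 0.929, 0.0, -0.0]
ft_force: [-3.5, -0.9, 8.5]
opening: 12.9
grip_force: 61.8
```

Request:
{"api": "jog_arm", "payload": {"commands": [[0, 0, 0.2, 0, 0, 0, 0], [0, 0, 0, 0, 0, 0, 0]]}}

```text
time_s: 12.6
tcp_pos: [546.0, 65.4, 113.9]
orientation: [0.37, 0.929, 0.001, -0.001]
ft_force: [-7.5, 0.3, 20.4]
opening: 12.7
grip_force: 63.6
```

Request:
{"api": "jog_arm", "payload": {"commands": [[0, 0, 0.2, 0, 0, 0, 0], [0, 0, 0, 0, 0, 0, 0]]}}

```text
time_s: 12.77
tcp_pos: [546.0, 65.5, 113.9]
orientation: [0.37, 0.929, 0.001, -0.002]
ft_force: [-12.3, -1.2, 34.0]
opening: 12.5
grip_force: 65.4
```

The wheel has hit hard stop (z no longer changes and the force is up). Ease to about 20 N and verify.

Request:
{"api": "jog_arm", "payload": {"commands": [[0.1, -0.1, -0.2, 0, 0, 0, 0], [0, 0, 0, 0, 0, 0, 0], [0, 0, 0, 0, 0, 0, 0], [0, 0, 0, 0, 0, 0, 0], [0, 0, 0, 0, 0, 0, 0]]}}

```text
time_s: 13.18
tcp_pos: [545.8, 65.4, 113.9]
orientation: [0.37, 0.929, 0.001, 0.001]
ft_force: [-4.3, 0.2, 17.2]
opening: 12.5
grip_force: 63.1
```

Run:
```python
from h import *
from plant import *
s=camera("side");t=camera("top");
a=crop(s["color"],215,160,100,110,4);b=crop(t["color"],225,170,95,75,4)
b=cv2.copyMakeBorder(b,0,140,0,0,cv2.BORDER_CONSTANT)
cv2.imwrite("pics/fin.png",np.hstack([a,b]))
```

```text
(no output)
```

View pics/fin.png

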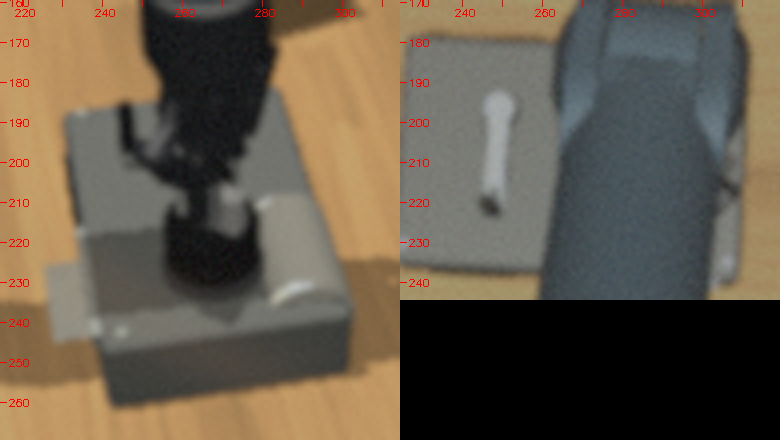

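The side view shows the wheel seated on the flange at about (267,225), with no collar visible. In the top view the lever's post is at rest, about (247,221). The wheel is held and pressed at 17 N, so I'm handing the job in.

```bash
python3 -c "
from plant import *
print(job_done())"
```

```text
the job is handed in; nothing more can be done
None
```

The job is handed in at about 13 s: the lever was swung to its stop and sprang back, and the toothed wheel is meshed on the spindle and still held pressed home at about 17 N, with nothing else touched; the judge's verdict was not shown.

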